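# Reset the carton counter for the next batch

## Task

A finished yellow carton of apricots has been left lying across the dial of the batch counter. First lift it off and set it down flat, right way up, inside the shallow metal tray. Then gently push the counter's red pointer by its upright knob back anticlockwise (seen from above), all the way to its zero stop, and leave everything else where it is.

Things in the scene. Friction and masses are not known exactly. Their poses are not given: they have to be found in the camera images.
- counter: Batch counter fixed to the table: a green round drum, 210 mm across, with a white face-up dial, its face 50 mm above the table. Origin: centre of the drum's underside, z up. The zero mark is a green radial bar on the dial along the counter's +x axis. The hub at the dial's centre is 24 mm across and 8 mm high above the face. Place and yaw vary.
- zero_stop (a point): Centre of the top of the zero stop: a thin dark steel post on the dial, 12 mm across, 34 mm high above the face, 70 mm from the dial's centre, 0.215 rad anticlockwise (from above) of the zero mark. The knob stands on the zero mark when it meets this post.
- pointer (a joint): Angle of the red pointer about the dial's vertical centre axis, rad: 0 at the zero stop, growing clockwise seen from above (at value q the knob lies at angle -q from the counter's +x axis), up to 5.85, where it meets the same post from the other side. It stays where it is left. Starts between 3.1 and 5.0.
- knob_top (a point): Centre of the top of the upright red finger knob on the pointer: a round peg 18 mm across, 70 mm from the dial's centre, its top 98 mm above the table, standing 40 mm above the flat arm that carries it (arm top 6 mm above the dial face).
- carton: Yellow carton with an orange band and a fruit window on top, 150 x 50 x 38 mm (x, y, z), about 0.25 kg. It starts lying on the dial face beside the hub, across the knob's way to zero. Origin: centre of its underside, x along its length, z up.
- tray: Shallow open metal tray fixed to the table, 240 x 180 mm outside (x, y), rim 25 mm high, walls and floor 4 mm thick. Origin: centre of its underside. Its place and yaw vary.
- tray_floor (a point): Centre of the tray's inner floor, 4 mm above the table, axes as the tray's.
- spare_carton: White carton with orange band, 150 x 50 x 38 mm, a bystander. Origin: centre of its underside, x along its length.
- bowl: Round steel bowl, 120 mm across, 45 mm high, holding a few apricots, a bystander. Origin: centre of its underside.
- scoop: Small metal scoop with a blue handle, 170 mm long, 30 mm high, a bystander. Origin: where handle and blade meet, on the underside.
- glove_box: Blue dispenser box for gloves, 120 x 220 x 70 mm, a bystander. Origin: centre of its underside.
- tape_gun: Black tape dispenser with an orange roll, 150 x 55 x 93 mm, a bystander. Origin: centre of its underside.
Not all that is in view belongs to the job. Of the things like the carton, leave any that is green; of the rest the larger one is meant.

How it is judged:
On the way, in this order (a step that is already met when the one before it is completed fails the run):
1. the carton lies flat and released in the tray (x of carton in the frame of tray_floor between -0.11 and 0.11 m and y of carton in the frame of tray_floor between -0.085 and 0.085 m and z of carton in the frame of tray_floor between -0.006 and 0.006 m and angle between carton's own z axis and vertical below 0.12 rad and contact force between the fingers and carton below 0.1 N and linear speed of carton below 0.03 m/s), for 0.2 s.
2. the red pointer is back at its zero stop (value of joint pointer below 0.05 rad), for 0.2 s.
At the end, for the whole second after the job is handed in: The yellow carton lies flat (within 0.12 rad), right way up, at rest on the tray's floor (underside within 6 mm of it, centre inside the tray), and the red pointer rests within 0.05 rad of its zero stop; both released (all of step 1 and value of joint pointer below 0.05 rad and velocity of joint pointer between -0.1 and 0.1 rad/s and contact force between the fingers and counter below 0.1 N); the robot touches nothing.
It fails at once if the carton is tipped over (more than 0.9 rad) (angle between carton's own z axis and vertical above 0.9 rad).
It fails at once if the counter or its pointer is pushed with more than 40 N (contact force between any of the arm, the fingers and counter above 40 N).
It fails at once if another thing on the table (spare carton, bowl, scoop, glove box, tape dispenser) is moved more than 30 mm (distance of any of spare_carton, bowl, scoop, glove_box, tape_gun from where it was at the start of the episode above 0.03 m).
It also fails if it takes over 67 s, if anything falls off the work surface, if the arm or the gripper's body presses on something with over 40 N, if the wrist force passes 120 N, or if a joint passes its speed limit or range.

## Robot

A 7-joint arm with a two-finger parallel gripper is mounted at the origin on the work surface. World frame = base frame: x ahead of the robot, y to its left, z up, the work surface at z = 0. Lengths are in m, angles in rad, forces in N, time in s.
With the tool pointing down it reaches from about 0.4 to 0.875 m from the base axis. Payload 19.3 kg.
Tool frame: the origin (TCP) lies at the very end of the fingers, on their centre line; the grasp point (between the pads) lies bot.grasp_offset behind it (bot.grasp_offset is the distance from the TCP to the grasp point, in m); z points along the fingers, y is the direction in which the jaws open and shut (so a half turn about z gives the same grasp; the last joint's range is limited). The gripper opens to 85 mm and grips with 20 to 120 N. Pads are 22 mm wide; open, the fingers measure 114 mm over their backs; the gripper's body (76 mm by 85 mm) begins 54 mm behind the grasp point. The pads swing forward as they close: fully open they stand 13 mm farther back than shut.
Start: joints at [-1.303, 0.521, -0.036, 1.599, 0.021, 1.021, -0.113], TCP at [0.207, 0.59, 0.231] pointing down, gripper open.
Joint ranges: [-2.91, 2.91], [-0.3, 2.13], [-1.5, 1.42], [0.17, 2.43], [-1.26, 4.41], [0.16, 1.93], [-2.52, 2.52]. Speed limits (rad/s): [1.89, 1.89, 2.39, 2.39, 3.01, 3.01, 3.01].

## Interface

Orientations are given as [roll, pitch, yaw] about the fixed x, y, z axes, in that order (R = Rz(yaw) Ry(pitch) Rx(roll)).
In Python, from workcell import bot gives the robot as it stands. The module is installed in compiled form; this text tells all that it offers.
- The arm moves only by the shell command python3 -m handwheel 'ROWS' [OPENING] [FORCE]. ROWS is JSON, a list of rows, each a list of 6 numbers: the shift along the tool's x, y, z as a fraction of full scale, then the turn, a rotation vector about the tool's x, y, z as a fraction of full scale. In form: [[x, y, z, rx, ry, rz], ...]. A call has 1 to 8 rows; each row shifts and turns the commanded pose from where the row before left it, along the tool's axes as they then stand; what a row does not reach is not made up. Full scale, the value 1, is 0.025 m for a shift and 360 degrees for a turn. A row lasts 1/8 s, in which the tool goes at most 62.5 mm and 10.7 degrees, less where a joint would pass 70% of its speed; a pose out of reach is approached as far as the arm can. A call with a number of a shift or a turn outside -1 to 1 is refused whole. A call with a gripper value outside its range is refused whole. OPENING is the closure, from -1 (fully open) to 1 (shut), set as the call begins (- or left out, the last holds). The fingers move at their own pace and stop on an object; FORCE is the grip in N (left out, the last holds). Time passes only in rows, so rows that do not move let the fingers close. It gives the time, the measured TCP pose, the force and the opening at its end, in the units of the state.
- bot.observe(): the state, without advancing time (a new reading comes with each control period).
- bot.grab_frame(name): name is "scene" or "top"; returns a dict with "pixels" (480x640x3 uint8, blue, green, red), "vertical_fov" (degrees; the focal length in pixels is half the picture's height over the tangent of half this angle, whatever the lens; pixels are square), "cx", "cy" (the principal point, pixels), "D" ([k1, k2, p1, p2, k3] as OpenCV has them; the pictures are not rectified), "R" (3x3) and "t" (3): a world point X has camera coordinates R X + t. Camera axes: x right, y down, z forward; pixel columns grow to the right and rows downward; lengths in m; the calibration is good to about 2 mm. A picture is of the moment at which its call begins. There is no depth.
- bot.job_done(): hands the job in, once; it reports no verdict.
Trained networks look in a picture, given as the dict that the camera call returned (one of the last four; its "shot" number tells which), for a name from the list of things; names that differ only in an ending like _2 or _b are one class to them, and where a whole thing is asked for, a point or a joint stands for the part that bears it (a point fixed in the world has none). Each returns a list of dicts, best first, with "score" (0 to 1); they miss things now and then, are a little off and sometimes report something else, mostly with a low value. They report only what shows in the picture. A call takes as long as a camera call. They do not tell look-alikes from the thing itself.
- bot.trace(picture, thing): "region" (480x640 bool, what is visible of it) and "point" ([column, row] in pixels, amid what is visible of it).
The state is a dict: "clock": time; "qpos": joint angles; "qd": joint speeds; "joint_efforts": joint torques, N m; "position": TCP position; "tool_rot": TCP orientation; "force": force on the tool from outside, world axes, zero at the start; "moment": the same for the moment, N m; "grip_width": finger opening in m.
Only numpy, scipy, OpenCV 4.12 (cv2) and the standard library are available. Lean on these libraries where they do the work, as an engineer would, in place of code of your own. Each camera call takes 0.05 s, during which the arm holds its last target.

## Working session

There is one attempt and no reset: what is moved stays moved. The work goes in short steps, Python scripts to look and compute and a shell command to move; the robot and the scene stay as the last step left them, time stands still between calls to the robot, and variables do not carry over. Pictures are saved under pics/ and viewed, and the job is handed in when it is done.

```bash
mkdir -p pics
python3 - <<'E'
from workcell import bot
import cv2
s=bot.observe();print(s['clock'],s['position'],s['tool_rot'],s['grip_width'],bot.grasp_offset)
for n in('scene','top'):
    f=bot.grab_frame(n);cv2.imwrite(f'pics/{n}0.png',f['pixels']);print(n,f['vertical_fov'],f['cx'],f['cy'],f['D'],f['R'],f['t'],f['shot'])
E
```

```text
0.0 [0.20705911 0.58930775 0.23070002] [-3.14036197e+00  9.15055632e-05  2.80378111e+00] 0.08558300807850738 0.0187
scene 57.18864821697649 314.89471986046505 240.52738838935795 [0.03212183 0.         0.         0.         0.        ] [[-0.64124018  0.76731802  0.00583935]
 [ 0.57047708  0.48180395 -0.66514724]
 [-0.51319289 -0.42318792 -0.74668939]] [ 0.30602749 -0.22021174  1.38052714] 1
top 43.90783481954691 319.60633089496423 233.84265298661833 [-0.12364891  0.          0.          0.          0.        ] [[-0.02193971 -0.99953527 -0.0211635 ]
 [-0.9905099   0.02460469 -0.13522112]
 [ 0.135679    0.01799595 -0.9905894 ]] [0.01376487 0.5062874  1.38023701] 2
```

View pics/scene0.png

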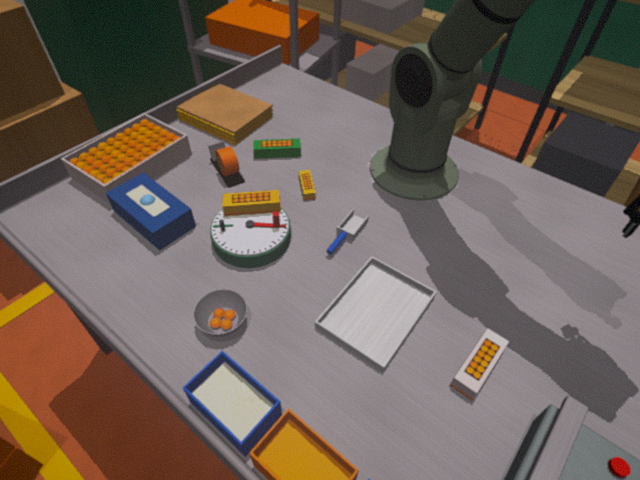

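View pics/top0.png

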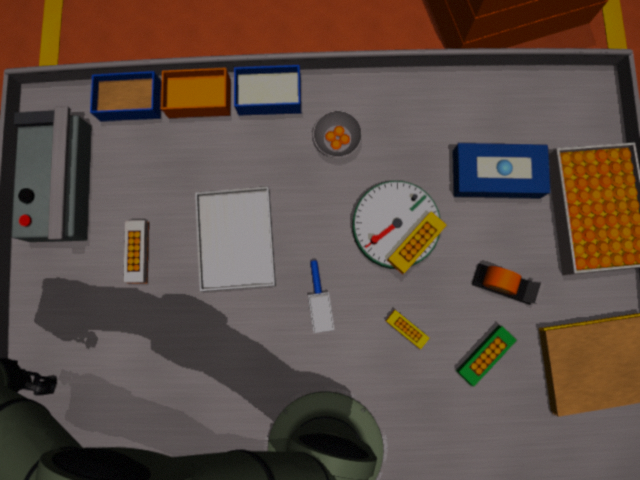

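Candidates in the top view: the yellow carton on the dial (417,243), a small yellow one on the table (407,328), a green one (486,355) and a white spare (135,251). I choose the larger yellow one on the dial, at (417,243) in top and (251,203) in scene. The tray is at (235,239), the knob near (374,240) and the stop post near (414,197).

```bash
cat > h.py <<'E'
import numpy as np,cv2
def K(f):
    F=240/np.tan(np.radians(f['vertical_fov'])/2);return np.array([[F,0,f['cx']],[0,F,f['cy']],[0,0,1]])
def unp(f,uv,z):
    uv=np.array(uv,float).reshape(-1,1,2)
    n=cv2.undistortPoints(uv,K(f),np.array(f['D'])).reshape(-1,2)
    d=np.c_[n,np.ones(len(n))]@np.array(f['R']);c=-np.array(f['R']).T@np.array(f['t'])
    return c+d*((z-c[2])/d[:,2])[:,None]
def proj(f,X):
    return cv2.projectPoints(np.array(X,float).reshape(-1,3),cv2.Rodrigues(np.array(f['R']))[0],np.array(f['t']),K(f),np.array(f['D']))[0].reshape(-1,2)
E
python3 - <<'E'
from workcell import bot
import cv2,numpy as np
from h import *
for n in('top','scene'):
    f=bot.grab_frame(n)
    np.save(f'pics/{n}.npy',f,allow_pickle=True)
    for th,z in(('carton',.088),('counter',.05),('tray',.025),('knob_top',.098),('zero_stop',.084),('pointer',.056),('spare_carton',.038),('scoop',.02),('bowl',.045),('tape_gun',.09),('glove_box',.07)):
        for r in bot.trace(f,th)[:3]:
            m=r['region'].astype(np.uint8)
            c=max(cv2.findContours(m,0,2)[0],key=cv2.contourArea)
            rect=cv2.minAreaRect(c)
            print(n,th,round(r['score'],2),np.round(r['point']),m.sum(),'rect',np.round(rect[0],1),np.round(rect[1],1),'w',unp(f,r['point'],z)[0].round(3), 'box',unp(f,cv2.boxPoints(rect),z)[:,:2].round(3).tolist() if th in('carton','tray') else '')
    p=f['pixels']
    c=p[160:290,330:460] if n=='top' else p[170:280,190:310]
    cv2.imwrite(f'pics/{n}_crop.png',cv2.resize(c,None,fx=4.5,fy=4.5,interpolation=cv2.INTER_CUBIC))
E
```

```text
top carton 0.92 [488. 355.] 1584 rect [486.  355.5] [25.1 65. ] w [ 0.216 -0.371  0.088] box [[0.183, -0.294], [0.286, -0.399], [0.246, -0.44], [0.144, -0.334]]
top carton 0.89 [407. 330.] 624 rect [407.2 328.6] [44.7 14.7] w [ 0.277 -0.191  0.088] box [[0.3, -0.142], [0.325, -0.164], [0.259, -0.239], [0.235, -0.217]]
top carton 0.76 [418. 244.] 1482 rect [416.5 241.8] [22.9 67.1] w [ 0.47  -0.222  0.088] box [[0.438, -0.147], [0.55, -0.256], [0.513, -0.293], [0.402, -0.184]]
top counter 0.76 [389. 215.] 4782 rect [388.4 218.7] [70.2 88.9] w [ 0.544 -0.163  0.05 ] box 
top counter 0.69 [137. 250.] 1542 rect [136.  251.5] [25.1 63.5] w [0.476 0.438 0.05 ] box 
top counter 0.51 [236. 238.] 7390 rect [234.3 238.7] [100.5  75.6] w [0.499 0.199 0.05 ] box 
top tray 0.93 [234. 241.] 7436 rect [234.6 238.5] [100.6  75.6] w [0.496 0.208 0.025] box [[0.622, 0.307], [0.628, 0.121], [0.384, 0.11], [0.378, 0.291]]
top knob_top 0.62 [383. 230.] 258 rect [383.3 232.8] [ 8.9 43.6] w [ 0.503 -0.143  0.098] box 
top zero_stop 0.8 [389. 218.] 4805 rect [389.1 218.5] [70.7 89. ] w [ 0.533 -0.159  0.084
[... 1625 characters left out ...]
 ] w [ 0.494 -0.156  0.056] box 
scene spare_carton 0.67 [479. 364.] 1855 rect [479.2 363.5] [28.3 68.7] w [0.494 0.452 0.038] box 
scene spare_carton 0.29 [346. 229.] 667 rect [344.4 233.6] [20.8 50.7] w [0.366 0.014 0.038] box 
scene scoop 0.92 [346. 230.] 653 rect [345.4 232.7] [19.8 52. ] w [0.356 0.007 0.02 ] box 
scene scoop 0.28 [249. 238.] 3734 rect [250. 239.] [56. 80.] w [ 0.544 -0.171  0.02 ] box 
scene bowl 0.57 [219. 309.] 2008 rect [219.8 311.8] [47.4 52.3] w [ 0.749 -0.053  0.045] box 
scene tape_gun 0.79 [225. 164.] 958 rect [225.2 163.8] [46.7 25. ] w [ 0.428 -0.373  0.09 ] box 
scene glove_box 0.81 [153. 210.] 3751 rect [150.6 209.5] [86.9 50.9] w [ 0.663 -0.396  0.07 ] box
```

View pics/top_crop.png

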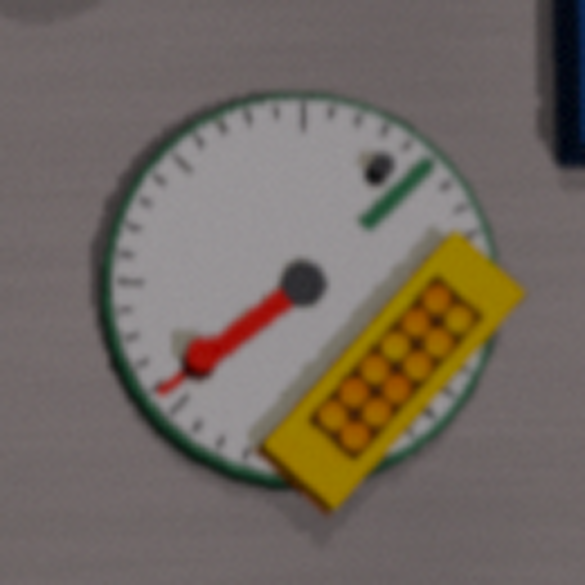

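View pics/scene_crop.png

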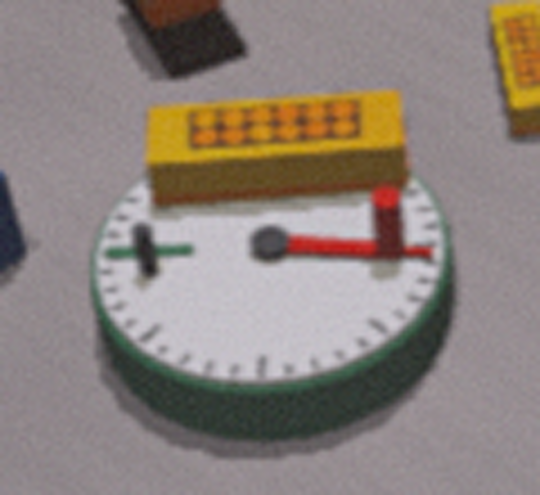

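The crops confirm the choice. The large yellow carton has a fruit window on top, is neither green nor the smaller one, and lies beside the hub. In the top crop the hub is at (303,283), the knob top at (202,357), the post at (378,170) and the zero bar runs (365,225)–(430,163).

Run:
```python
import numpy as np
from h import *
T=np.load('pics/top.npy',allow_pickle=True).item();S=np.load('pics/scene.npy',allow_pickle=True).item()
t=lambda p,z:unp(T,np.array(p,float)/4.5+[330,160],z)
s=lambda p,z:unp(S,np.array(p,float)/4.5+[190,170],z)
print('carton top',t([(458,233),(525,290),(332,510),(262,452)],.088).round(4)[:,:2].tolist())
c=t([(458,233),(525,290),(332,510),(262,452)],.088)
print(c.mean(0), np.linalg.norm(np.diff(np.r_[c,c[:1]],axis=0),axis=1), np.arctan2(*(c[0]-c[3])[1::-1]),np.arctan2(*(c[1]-c[2])[1::-1]))
c=s([(148,107),(150,165),(408,150),(402,92)],.088)
print('scene carton',c.mean(0), np.linalg.norm(np.diff(np.r_[c,c[:1]],axis=0),axis=1),np.arctan2(*(c[0]-c[3])[1::-1]))
h=t((303,283),.058);h2=s((269,240),.058);print('hub',h,h2)
k=t((202,353),.098);k2=s((386,194),.098);print('knob',k,k2,np.linalg.norm(k-h),np.linalg.norm(k2-h2))
z=t([(365,225),(430,163)],.05);print('zero',z,np.arctan2(*(z[1]-h[0])[1::-1]),np.arctan2(*(z[0]-h[0])[1::-1]))
z2=s([(192,248),(106,251)],.05);print('zero s',z2,np.arctan2(*(z2[1]-h2[0])[1::-1]))
p=t((382,165),.084);p2=s((143,230),.084);print('stop',p,p2,np.linalg.norm(p-h))
a=lambda v:np.arctan2(v[0,1],v[0,0]);print('ang knob',a(k-h),a(k2-h2),'stop',a(p-h),a(p2-h2))
# tray
p=T['pixels'];cv2.imwrite('pics/tray_crop.png',cv2.resize(p[175:300,180:290],None,fx=5,fy=5,interpolation=cv2.INTER_CUBIC))
```

```text
carton top [[0.5439, -0.258], [0.5137, -0.2909], [0.4042, -0.1877], [0.4343, -0.1535]]
[ 0.47401711 -0.22250892  0.088     ] [0.04469741 0.1504452  0.04562828 0.15141536] -0.7616254673776829 -0.7556196568977119
scene carton [ 0.47779061 -0.21729337  0.088     ] [0.04983544 0.14801798 0.05043546 0.14986798] -0.7783849455658057
hub [[ 0.52461033 -0.18100017  0.058     ]] [[ 0.52676613 -0.17913482  0.058     ]]
knob [[ 0.48415651 -0.12415637  0.098     ]] [[ 0.48371244 -0.12399401  0.098     ]] 0.0804221988377404 0.08058615808727299
zero [[ 0.5558213  -0.21577158  0.05      ]
 [ 0.58815096 -0.25162118  0.05      ]] -0.8381242648363083 -0.8393064085449652
zero s [[ 0.55514301 -0.21464312  0.05      ]
 [ 0.5887716  -0.25066826  0.05      ]] -0.8566271723767271
stop [[ 0.58097343 -0.22121468  0.084     ]] [[ 0.58262639 -0.21838957  0.084     ]] 0.0739594858255619
ang knob 2.189309240688799 2.2337169171327944 stop -0.6197223557315816 -0.6125565602838089
```

View pics/tray_crop.png

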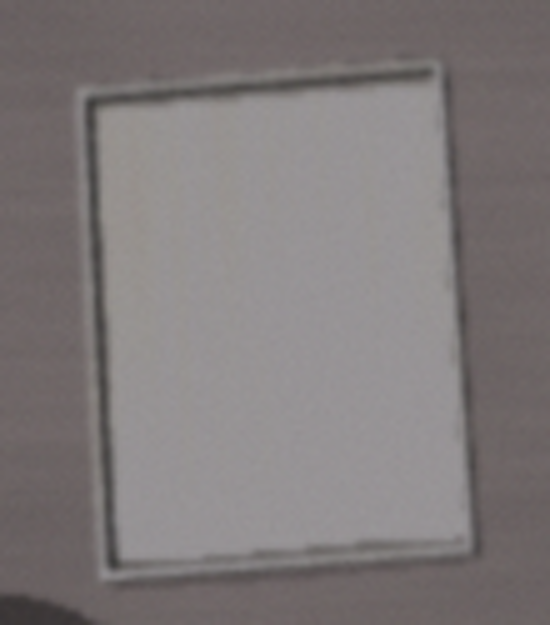

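```bash
cat >> h.py <<'E'
from scipy.spatial.transform import Rotation as Ro
def go(tx,ty,tz,yaw=None):
    from workcell import bot
    s=bot.observe();p=np.array(s['position']);R=Ro.from_euler('xyz',s['tool_rot']).as_matrix()
    d=R.T@(np.array([tx,ty,tz])-p)/.025
    print('clk',round(s['clock'],2),'p',p.round(4),'rpy',np.round(s['tool_rot'],3),'units',d.round(2),'j',np.round(s['qpos'],2),'F',np.round(s['force'],1),'w',round(s['grip_width'],4))
    if yaw is not None:
        D=Ro.from_matrix(R.T@Ro.from_euler('xyz',[np.pi,0,yaw]).as_matrix()).as_rotvec()
        print('turn frac',(D/2/np.pi).round(4))
E
python3 - <<'E'
from h import *
go(.476,-.22,.16,2.377)
T=np.load('pics/top.npy',allow_pickle=True).item()
q=unp(T,np.array([(81,93),(438,66),(474,550),(108,575)])/5+[180,175],.025);print(q,q.mean(0),np.linalg.norm(np.diff(q,axis=0),axis=1),np.arctan2(*(q[0]-q[3])[1::-1]),np.arctan2(*(q[1]-q[2])[1::-1]))
S=np.load('pics/scene.npy',allow_pickle=True).item()
q=unp(S,[(374,259),(434,294),(383,365),(318,323)],.025);print(q,q.mean(0))
E
```

```text
clk 1.3 p [0.2072 0.5897 0.2313] rpy [ 3.142 -0.     2.804] units [-20.88 -26.99   2.85] j [-1.3   0.52 -0.04  1.6   0.02  1.02 -0.11] F [0.1 0.  0.2] w 0.0855
turn frac [ 0.     -0.      0.0679]
[[0.61434334 0.3010314  0.025     ]
 [0.62265608 0.1258182  0.025     ]
 [0.38796683 0.11106432 0.025     ]
 [0.37956282 0.28661904 0.025     ]] [0.50113227 0.20613324 0.025     ] [0.17541027 0.23515254 0.17575576] 0.06130956092541833 0.06278297328280985
[[0.39275908 0.12297114 0.025     ]
 [0.38941933 0.29155271 0.025     ]
 [0.61561095 0.30007727 0.025     ]
 [0.62575139 0.13295504 0.025     ]] [0.50588519 0.21188904 0.025     ]
```

```bash
python3 -m handwheel '[[-1,0,0,0,0,0],[-1,0,0,0,0,0],[-1,0,0,0,0,0],[-1,0,0,0,0,0],[-1,-1,0,0,0,0],[-1,-1,0,0,0,0],[-1,-1,0,0,0,0],[-1,-1,0,0,0,0]]' -0.52 30
```

```text
clock: 2.3
position: [0.3631, 0.428, 0.2313]
tool_rot: [3.142, 0.0, 2.804]
force: [0.1, -0.3, -0.5]
grip_width: 0.0648
```

```bash
python3 -m handwheel '[[-1,-1,0,0,0,0],[-1,-1,0,0,0,0],[-1,-1,0,0,0,0],[-1,-1,0,0,0,0],[-1,-1,0,0,0,0],[-1,-1,0,0,0,0],[-1,-1,0,0,0,0],[-1,-1,0,0,0,0]]'; python3 -m handwheel '[[-1,-1,0,0,0,0],[-1,-1,0,0,0,0],[-1,-1,0,0,0,0],[-1,-1,0,0,0,0],[-0.8,-1,0,0,0,0],[0,-1,0,0,0,0],[0,-1,0,0,0,0],[0,-1,0,0,0,0]]'; python3 -m handwheel '[[0,-1,0,0,0,0.017],[0,-1,0,0,0,0.017],[0,-1,0,0,0,0.017],[0,-1,0,0,0,0.017],[0,0,1,0,0,0],[0,0,1,0,0,0]]'; python3 -c "
from h import *
go(.476,-.22,.055,2.377)"
```

```text
clock: 3.3
position: [0.4856, 0.173, 0.2315]
tool_rot: [3.141, 0.0, 2.804]
force: [0.2, 1.1, -0.6]
grip_width: 0.065
clock: 4.3
position: [0.5318, -0.0552, 0.2314]
tool_rot: [3.142, 0.0, 2.804]
force: [-0.4, -0.6, -0.1]
grip_width: 0.0648
clock: 5.05
position: [0.4847, -0.1418, 0.181]
tool_rot: [3.141, 0.001, 2.376]
force: [0.3, 0.2, -0.5]
grip_width: 0.0651
clk 5.05 p [ 0.4847 -0.1418  0.181 ] rpy [3.141e+00 1.000e-03 2.376e+00] units [-1.91 -2.5   5.04] j [-0.03  0.41  0.25  1.97 -0.14  0.77  1.11] F [ 0.3  0.2 -0.5] w 0.0651
turn frac [ 0.0001  0.0001 -0.0001]
```

```bash
python3 -m handwheel '[[-0.64,-0.84,0,0,0,0],[-0.64,-0.83,0,0,0,0],[-0.63,-0.83,0,0,0,0],[0,0,1,0,0,0],[0,0,1,0,0,0],[0,0,0,0,0,0]]'
python3 - <<'E'
from h import *
from workcell import bot
go(.476,-.22,.055,2.377)
for n in('top','scene'):
    f=bot.grab_frame(n);p=f['pixels'].copy()
    c=p[160:290,330:460] if n=='top' else p[150:270,190:330]
    cv2.imwrite(f'pics/{n}_a.png',cv2.resize(c,None,fx=4.5,fy=4.5,interpolation=cv2.INTER_CUBIC))
E
```

```text
clock: 5.8
position: [0.475, -0.2196, 0.1303]
tool_rot: [-3.14, -0.002, 2.376]
force: [-0.1, 0.4, 0.6]
grip_width: 0.0649
clk 5.8 p [ 0.475  -0.2196  0.1303] rpy [-3.140e+00 -2.000e-03  2.376e+00] units [-0.05  0.02  3.01] j [ 0.15  0.52  0.24  1.96 -0.18  0.68  1.3 ] F [-0.1  0.4  0.6] w 0.0649
turn frac [-0.0002 -0.0004 -0.0001]
```

View pics/scene_a.png

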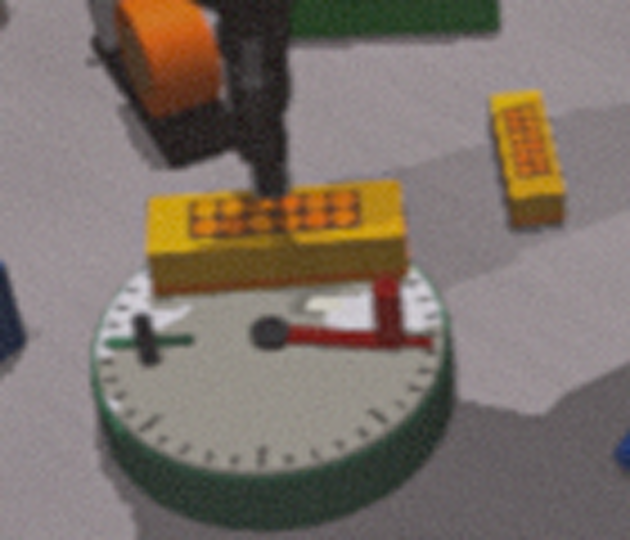

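View pics/top_a.png

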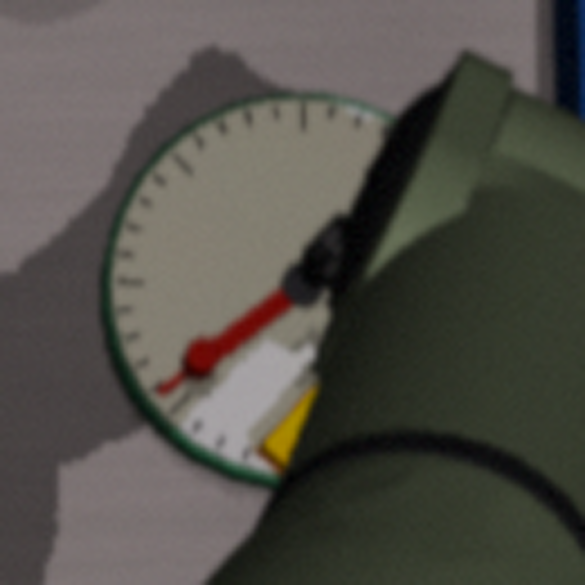

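```bash
python3 -m handwheel '[[0,0,0.5,0,0,0],[0,0,0.5,0,0,0],[0,0,0.5,0,0,0],[0,0,0.3,0,0,0],[0,0,0,0,0,0]]'
python3 - <<'E'
from h import *
from workcell import bot
go(.476,-.22,.056,2.377)
f=bot.grab_frame('scene');c=f['pixels'][150:270,190:330]
cv2.imwrite(f'pics/scene_b.png',cv2.resize(c,None,fx=4.5,fy=4.5,interpolation=cv2.INTER_CUBIC))
E
```

```text
clock: 6.52
position: [0.4754, -0.2197, 0.0857]
tool_rot: [-3.141, -0.001, 2.376]
force: [-0.7, 0.4, -0.3]
grip_width: 0.0651
clk 6.53 p [ 0.4754 -0.2197  0.0857] rpy [-3.141e+00 -1.000e-03  2.376e+00] units [-0.02  0.01  1.19] j [ 0.17  0.59  0.21  1.99 -0.21  0.58  1.32] F [-0.7  0.4 -0.3] w 0.0651
turn frac [-0.0001 -0.0002 -0.0001]
```

View pics/scene_b.png

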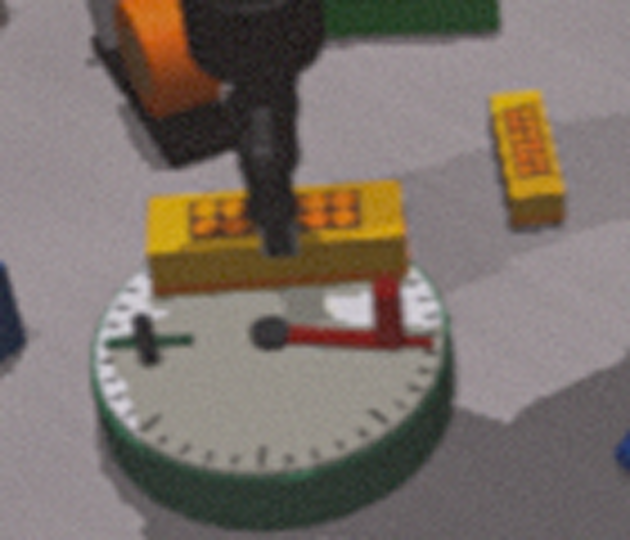

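The front finger, with its tip at crop (282,250), hangs in front of the carton's near face, central along its length. I'll go down and close.

```bash
python3 -m handwheel '[[0,0,0.4,0,0,0],[0,0,0.4,0,0,0],[0,0,0.35,0,0,0],[0,0,0,0,0,0]]'; python3 -m handwheel '[[0,0,0,0,0,0],[0,0,0,0,0,0],[0,0,0,0,0,0],[0,0,0,0,0,0]]' 1 30
```

```text
clock: 7.08
position: [0.4753, -0.2197, 0.0568]
tool_rot: [-3.141, -0.001, 2.376]
force: [0.3, 0.3, 1.0]
grip_width: 0.0649
clock: 7.58
position: [0.4758, -0.2198, 0.0577]
tool_rot: [3.142, 0.0, 2.377]
force: [-0.3, 0.3, 1.6]
grip_width: 0.0495
```

Gripped at 49.5 mm. Lifting.

```bash
python3 -m handwheel '[[0,0,0,0,0,0],[0,0,-0.4,0,0,0],[0,0,-0.6,0,0,0],[0,0,-0.8,0,0,0],[0,0,-1,0,0,0],[0,0,-1,0,0,0],[0,0,0,0,0,0]]'
python3 - <<'E'
from h import *
from workcell import bot
go(.503,.208,.13,3.197)
f=bot.grab_frame('scene');c=f['pixels'][110:270,170:370]
cv2.imwrite(f'pics/scene_c.png',cv2.resize(c,None,fx=3.5,fy=3.5,interpolation=cv2.INTER_CUBIC))
E
```

```text
clock: 8.45
position: [0.4767, -0.2201, 0.1548]
tool_rot: [3.14, 0.003, 2.376]
force: [-0.3, -0.4, -3.8]
grip_width: 0.0499
clk 8.45 p [ 0.4767 -0.2201  0.1548] rpy [3.140e+00 3.000e-03 2.376e+00] units [11.11 13.08  0.98] j [ 0.13  0.48  0.25  1.95 -0.17  0.73  1.29] F [-0.3 -0.4 -3.8] w 0.0499
turn frac [ 0.      0.0006 -0.1306]
```

View pics/scene_c.png

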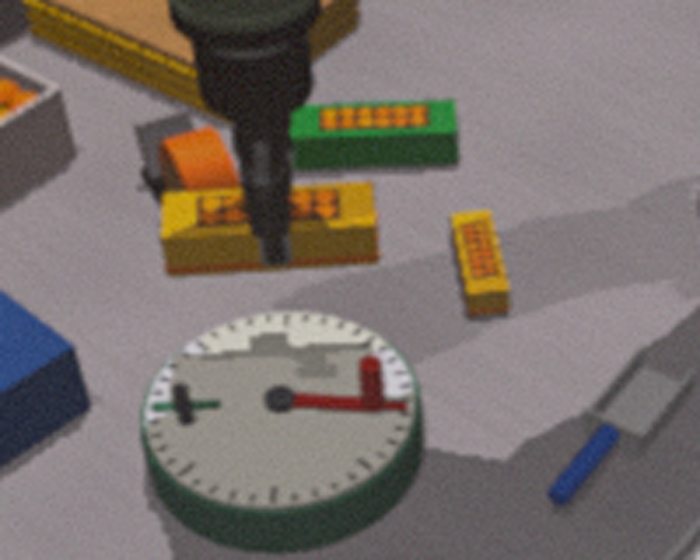

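The carton is held level, clear of the dial, and the knob hasn't moved. Moving to the tray.

```bash
python3 -m handwheel '[[0.5,0.5,0,0,0,0],[0.8,0.95,0,0,0,0],[0.85,1,0,0,0,0],[0.85,1,0,0,0,0],[0.85,1,0,0,0,0],[0.85,1,0,0,0,0],[0.85,1,0,0,0,0],[0.85,1,0,0,0,0]]';  python3 -m handwheel '[[0.85,1,0,0,0,0],[0.85,1,0,0,0,0],[0.85,1,0,0,0,0],[0.85,1,0,0,0,0],[0.8,0.8,0,0,0,0],[0.5,0.6,0,0,0,0],[0,0.2,0,0,0,0],[0,0,0,0,0,-0.015]]'; python3 -m handwheel '[[0,0,0,0,0,-0.02],[0,0,0,0,0,-0.02],[0,0,0,0,0,-0.02],[0,0,0,0,0,-0.02],[0,0,0,0,0,-0.02],[0,0,0,0,0,-0.015],[0,0,0,0,0,0]]'; python3 -c "
from h import *
go(.503,.208,.012,3.197)"
```

```text
clock: 9.5
position: [0.4885, 0.0272, 0.1518]
tool_rot: [-3.141, -0.001, 2.377]
force: [0.2, 0.2, -1.5]
grip_width: 0.0493
clock: 10.5
position: [0.5017, 0.2072, 0.1522]
tool_rot: [-3.141, 0.0, 2.472]
force: [-0.1, 0.2, -3.2]
grip_width: 0.0494
clock: 11.38
position: [0.5017, 0.2066, 0.1524]
tool_rot: [-3.141, -0.0, -3.092]
force: [-0.1, -0.2, -2.6]
grip_width: 0.0496
clk 11.38 p [0.5017 0.2066 0.1524] rpy [-3.141 -0.    -3.092] units [-0.05  0.06  5.62] j [-0.5   0.49  0.01  1.89 -0.    0.76  1.12] F [-0.1 -0.2 -2.6] w 0.0496
turn frac [-0.0001 -0.0001 -0.0009]
```

```bash
python3 -m handwheel '[[0,0,0.6,0,0,0],[0,0,1,0,0,0],[0,0,1,0,0,0],[0,0,1,0,0,0],[0,0,0.8,0,0,0],[0,0,0.6,0,0,0],[0,0,0.4,0,0,0],[0,0,0,0,0,0]]';python3 -m handwheel '[[0,0,0.05,0,0,0],[0,0,0.05,0,0,0],[0,0,0,0,0,0]]'
```

```text
clock: 12.38
position: [0.5013, 0.2076, 0.017]
tool_rot: [-3.141, -0.001, -3.09]
force: [0.1, -0.0, -2.5]
grip_width: 0.0498
clock: 12.75
position: [0.5017, 0.2078, 0.0153]
tool_rot: [3.141, 0.0, -3.09]
force: [-0.8, 0.8, -3.5]
grip_width: 0.0491
```

```bash
python3 -m handwheel '[[0,0,0.05,0,0,0],[0,0,0.05,0,0,0],[0,0,0,0,0,0]]'; python3 -m handwheel '[[0,0,0.05,0,0,0],[0,0,0,0,0,0]]'
```

```text
clock: 13.12
position: [0.5015, 0.2077, 0.0124]
tool_rot: [-3.141, -0.0, -3.09]
force: [-0.1, 0.5, -3.5]
grip_width: 0.0494
clock: 13.38
position: [0.5016, 0.2077, 0.0117]
tool_rot: [3.142, 0.0, -3.09]
force: [-2.5, -1.8, 8.3]
grip_width: 0.0497
```

Contact with the floor (force +8 N up). Opening partly, then fully, and lifting.

```bash
python3 -m handwheel '[[0,0,0,0,0,0],[0,0,0,0,0,0],[0,0,0,0,0,0],[0,0,0,0,0,0]]' -0.6; python3 -m handwheel '[[0,0,-0.3,0,0,0],[0,0,-0.8,0,0,0],[0,0,-1,0,0,0],[0,0,-1,0,0,0],[0,0,-1,0,0,0],[0,0,-1,0,0,0],[0,0,-0.6,0,0,0],[0,0,0,0,0,0]]'
python3 - <<'E'
from h import *
from workcell import bot
go(.5,-.1,.15,-.6)
for n in('top','scene'):
    f=bot.grab_frame(n);c=f['pixels'][150:320,150:400] if n=='top' else f['pixels'][240:400,290:460]
    cv2.imwrite(f'pics/{n}_d.png',cv2.resize(c,None,fx=3,fy=3,interpolation=cv2.INTER_CUBIC))
E
```

```text
clock: 13.88
position: [0.5016, 0.2077, 0.0113]
tool_rot: [-3.142, -0.0, -3.09]
force: [-0.1, 0.3, 0.0]
grip_width: 0.0684
clock: 14.88
position: [0.5019, 0.2079, 0.1546]
tool_rot: [3.141, 0.001, -3.09]
force: [0.3, 0.5, -1.2]
grip_width: 0.0684
clk 14.88 p [0.5019 0.2079 0.1546] rpy [ 3.141e+00  1.000e-03 -3.090e+00] units [  0.71 -12.3    0.17] j [-0.51  0.49  0.01  1.89 -0.    0.76  1.12] F [ 0.3  0.5 -1.2] w 0.0684
turn frac [-2.000e-04  2.000e-04 -3.963e-01]
```

View pics/top_d.png

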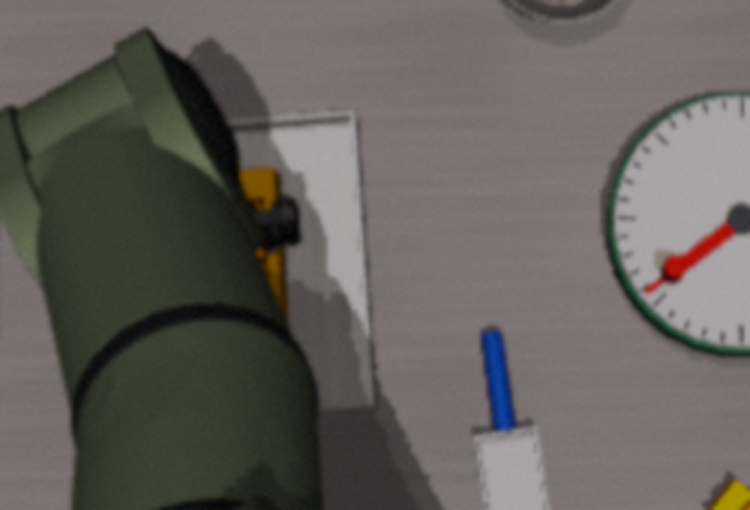

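View pics/scene_d.png

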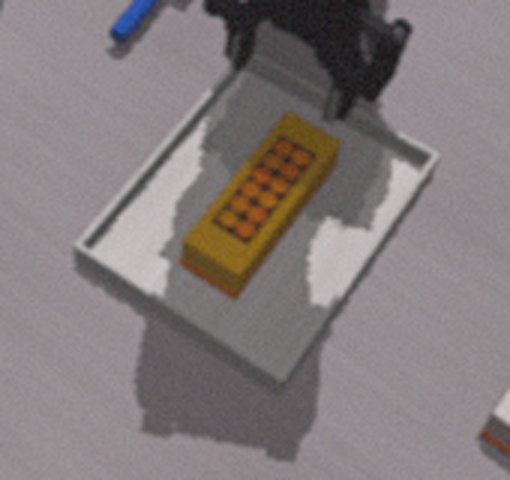

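The carton lies flat near the tray's centre and is released; the pointer is unmoved. Now over to a spot behind the knob with the fingers shut.

```bash
python3 -m handwheel '[[0,-0.6,0,0,0,0],[0,-1,0,0,0,0],[0,-1,0,0,0,0],[0,-1,0,0,0,0],[0,-1,0,0,0,0],[0,-1,0,0,0,0],[0,-1,0,0,0,0],[0,-1,0,0,0,0]]' 1 40;  python3 -m handwheel '[[0,-1,0,0,0,0],[0,-1,0,0,0,0],[0,-1,0,0,0,0],[0,-1,0,0,0,0],[0,-1,0,0,0,0.02],[0,0,0,0,0,0.029],[0,0,0,0,0,0.029],[0,0,0,0,0,0.029]]'; python3 -m handwheel '[[0,0,0,0,0,0.029],[0,0,0,0,0,0.029],[0,0,0,0,0,0.029],[0,0,0,0,0,0.029],[0,0,0,0,0,0.029],[0,0,0,0,0,0.029],[0,0,0,0,0,0.029],[0,0,0,0,0,0.029]]';python3 -m handwheel '[[0,0,0,0,0,0.029],[0,0,0,0,0,0.029],[0,0,0,0,0,0.029],[0,0,0,0,0,0.029],[0,0,0,0,0,0.029],[0,0,0,0,0,0.029],[0,0,0,0,0,0],[0,0,0,0,0,0]]'; python3 -c "
from h import *
go(.5167,-.1106,.066,-.07)"
```

```text
clock: 15.98
position: [0.5108, 0.016, 0.1531]
tool_rot: [-3.141, -0.001, -3.091]
force: [-0.2, 0.2, 0.0]
grip_width: 0.0002
clock: 16.98
position: [0.517, -0.108, 0.1532]
tool_rot: [-3.141, -0.001, 2.514]
force: [0.1, 0.0, -0.2]
grip_width: 0.0001
clock: 17.98
position: [0.517, -0.1079, 0.1533]
tool_rot: [-3.141, 0.001, 1.056]
force: [0.3, 0.9, 0.4]
grip_width: 0.0002
clock: 18.98
position: [0.5175, -0.1073, 0.1536]
tool_rot: [3.141, 0.001, -0.026]
force: [0.1, 1.2, 0.3]
grip_width: 0.0
clk 18.98 p [ 0.5175 -0.1073  0.1536] rpy [ 3.141e+00  1.000e-03 -2.600e-02] units [-0.03  0.13  3.5 ] j [-0.52  0.67  0.91  1.96 -0.7   0.86 -0.84] F [0.1 1.2 0.3] w 0.0
turn frac [0.0001 0.0001 0.007 ]
```

```bash
python3 -m handwheel '[[0,0.13,0.5,0,0,0.007],[0,0,0.8,0,0,0],[0,0,0.7,0,0,0],[0,0,0,0,0,0]]'
python3 - <<'E'
from h import *
from workcell import bot
go(.5167,-.1106,.066,-.07)
for n in('top','scene'):
    f=bot.grab_frame(n);c=f['pixels'][160:290,330:460] if n=='top' else f['pixels'][150:270,190:330]
    cv2.imwrite(f'pics/{n}_e.png',cv2.resize(c,None,fx=4.5,fy=4.5,interpolation=cv2.INTER_CUBIC))
E
```

```text
clock: 19.48
position: [0.5169, -0.1101, 0.1022]
tool_rot: [3.141, 0.003, -0.074]
force: [0.2, -0.2, 0.7]
grip_width: 0.0002
clk 19.48 p [ 0.5169 -0.1101  0.1022] rpy [ 3.141e+00  3.000e-03 -7.400e-02] units [-0.    0.02  1.45] j [-0.47  0.74  0.83  1.99 -0.79  0.78 -0.81] F [ 0.2 -0.2  0.7] w 0.0002
turn frac [ 0.      0.0004 -0.0006]
```

View pics/scene_e.png

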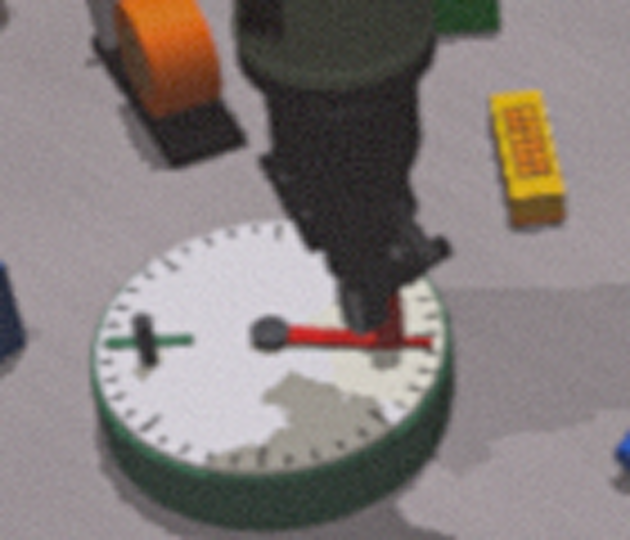

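View pics/top_e.png

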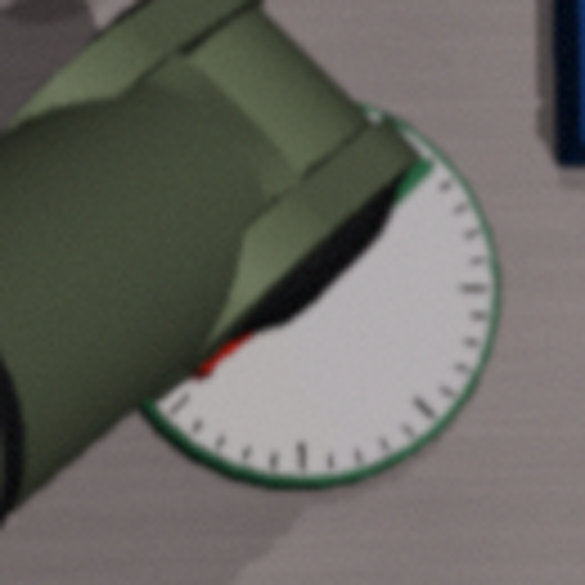

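The finger tip is on the clockwise side of the knob, about 13 mm short of it. I'll lower it, then start the arc.

```bash
python3 -m handwheel '[[0,0,0.5,0,0,0],[0,0,0.5,0,0,0],[0,0,0.45,0,0,0],[0,0,0,0,0,0]]'; python3 -m handwheel '[[-0.135,0.035,0,0,0,-0.008],[-0.135,0.035,0,0,0,-0.008],[-0.135,0.035,0,0,0,-0.008],[-0.135,0.035,0,0,0,-0.008],[-0.135,0.035,0,0,0,-0.008],[-0.135,0.035,0,0,0,-0.008]]';python3 -c "
from h import *
go(.5257,-.18,.066)"
```

```text
clock: 20.08
position: [0.5172, -0.1101, 0.0667]
tool_rot: [3.142, 0.001, -0.074]
force: [-0.4, 0.2, -0.9]
grip_width: 0.0
clock: 20.82
position: [0.498, -0.1164, 0.0678]
tool_rot: [3.142, -0.0, 0.229]
force: [0.3, 1.0, 0.3]
grip_width: 0.0001
clk 20.82 p [ 0.498  -0.1164  0.0678] rpy [ 3.142 -0.     0.229] units [0.5  2.73 0.07] j [-0.37  0.73  0.69  2.05 -0.78  0.65 -0.49] F [0.3 1.  0.3] w 0.0001
```

```bash
python3 -m handwheel '[[-0.135,0.035,0,0,0,-0.008],[-0.135,0.035,0,0,0,-0.008],[-0.135,0.035,0,0,0,-0.008],[-0.135,0.035,0,0,0,-0.008],[-0.135,0.035,0,0,0,-0.008],[-0.135,0.035,0,0,0,-0.008],[-0.135,0.035,0,0,0,-0.008],[-0.135,0.035,0,0,0,-0.008]]'
python3 - <<'E'
from h import *
from workcell import bot
go(.5257,-.18,.066)
f=bot.grab_frame('scene');c=f['pixels'][150:270,190:330]
cv2.imwrite(f'pics/scene_f.png',cv2.resize(c,None,fx=4.5,fy=4.5,interpolation=cv2.INTER_CUBIC))
E
```

```text
clock: 21.82
position: [0.476, -0.1333, 0.0678]
tool_rot: [3.141, -0.0, 0.631]
force: [0.8, 0.8, -0.3]
grip_width: 0.0001
clk 21.82 p [ 0.476  -0.1333  0.0678] rpy [ 3.141 -0.     0.631] units [0.5  2.68 0.07] j [-0.26  0.67  0.57  2.08 -0.67  0.58 -0.15] F [ 0.8  0.8 -0.3] w 0.0001
```

View pics/scene_f.png

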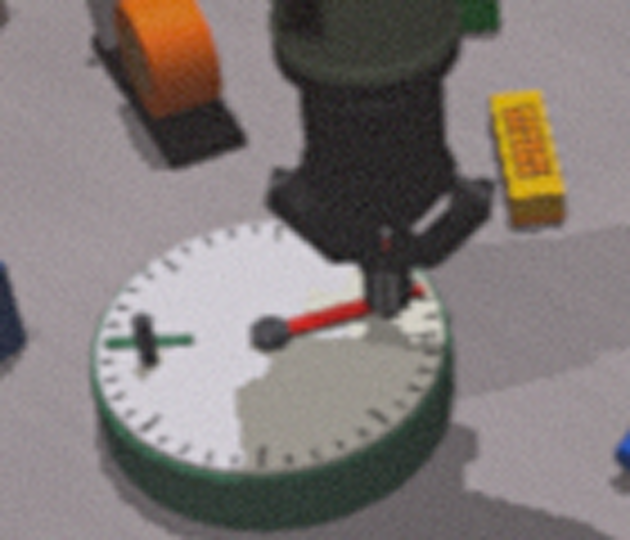

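The pointer is moving with the finger at under 1.5 N. Continuing the arc.

```bash
python3 -m handwheel '[[-0.27,0.05,0,0,0,-0.0159],[-0.27,0.05,0,0,0,-0.0159],[-0.27,0.06,0,0,0,-0.0159],[-0.27,0.06,0,0,0,-0.0159],[-0.27,0.06,0,0,0,-0.0159],[-0.27,0.06,0,0,0,-0.0159],[-0.27,0.06,0,0,0,-0.0159],[-0.27,0.06,0,0,0,-0.0159]]';python3 -c "
from h import *
go(.5257,-.18,.066)"
```

```text
clock: 22.88
position: [0.4559, -0.1833, 0.0677]
tool_rot: [-3.141, -0.0, 1.431]
force: [0.6, 1.5, 0.6]
grip_width: 0.0001
clk 22.88 p [ 0.4559 -0.1833  0.0677] rpy [-3.141 -0.     1.431] units [0.52 2.75 0.07] j [ 0.    0.61  0.35  2.08 -0.41  0.51  0.52] F [0.6 1.5 0.6] w 0.0001
```

```bash
python3 -m handwheel '[[-0.27,0.067,0,0,0,-0.0159],[-0.27,0.067,0,0,0,-0.0159],[-0.27,0.067,0,0,0,-0.0159],[-0.27,0.067,0,0,0,-0.0159],[-0.27,0.067,0,0,0,-0.0159],[-0.27,0.067,0,0,0,-0.0159],[-0.27,0.067,0,0,0,-0.0159],[-0.27,0.067,0,0,0,-0.0159]]'
python3 - <<'E'
from h import *
from workcell import bot
go(.5257,-.18,.066)
f=bot.grab_frame('scene');c=f['pixels'][150:270,190:330]
cv2.imwrite(f'pics/scene_g.png',cv2.resize(c,None,fx=4.5,fy=4.5,interpolation=cv2.INTER_CUBIC))
E
```

```text
clock: 23.88
position: [0.4794, -0.2322, 0.0676]
tool_rot: [-3.141, -0.0, 2.23]
force: [-0.4, 0.9, -0.4]
grip_width: -0.0003
clk 23.88 p [ 0.4794 -0.2322  0.0676] rpy [-3.141 -0.     2.23 ] units [0.52 2.74 0.06] j [ 0.24  0.62  0.14  1.97 -0.15  0.56  1.14] F [-0.4  0.9 -0.4] w -0.0003
```

View pics/scene_g.png

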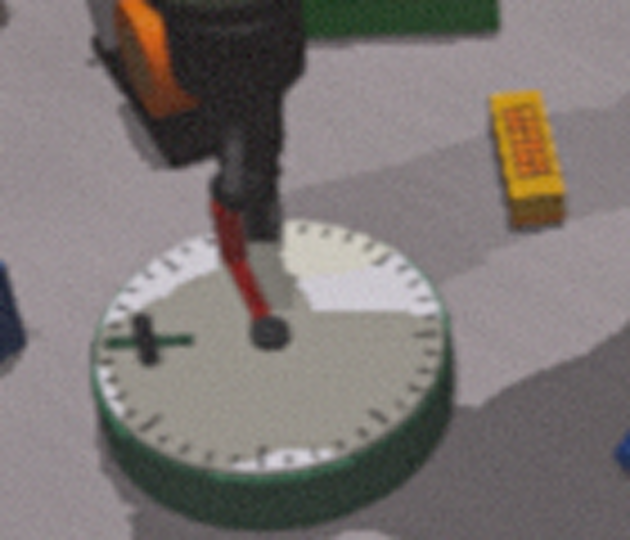

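```bash
python3 -m handwheel '[[-0.27,0.067,0,0,0,-0.0159],[-0.27,0.067,0,0,0,-0.0159],[-0.27,0.067,0,0,0,-0.0159],[-0.27,0.067,0,0,0,-0.0159],[-0.27,0.067,0,0,0,-0.0159],[-0.27,0.067,0,0,0,-0.0159],[-0.27,0.067,0,0,0,-0.0159],[-0.27,0.067,0,0,0,-0.0159]]'; python3 -m handwheel '[[-0.135,0.033,0,0,0,-0.008],[-0.135,0.033,0,0,0,-0.008],[-0.1,0.02,0,0,0,-0.006],[0,0,0,0,0,0]]'
python3 - <<'E'
from h import *
from workcell import bot
go(.5257,-.18,.066)
s=bot.observe();p=s['position'];print('phi',2*np.pi+np.arctan2(p[1]+.18,p[0]-.5257))
for n in ('scene','top'):
    f=bot.grab_frame(n);c=f['pixels'][150:270,190:330] if n=='scene' else f['pixels'][160:290,330:460]
    cv2.imwrite(f'pics/{n}_h.png',cv2.resize(c,None,fx=4.5,fy=4.5,interpolation=cv2.INTER_CUBIC))
E
```

```text
clock: 24.92
position: [0.5308, -0.2491, 0.0675]
tool_rot: [-3.141, -0.001, 3.028]
force: [-0.8, 0.4, -0.1]
grip_width: 0.0003
clock: 25.42
position: [0.5406, -0.2473, 0.0676]
tool_rot: [3.142, 0.0, -3.117]
force: [0.6, -0.1, 0.4]
grip_width: -0.0001
clk 25.43 p [ 0.5406 -0.2473  0.0676] rpy [ 3.142  0.    -3.117] units [0.53 2.71 0.06] j [ 0.41  0.69 -0.11  1.8   0.11  0.66  1.82] F [ 0.6 -0.1  0.4] w -0.0001
phi 4.9303319192383395
```

View pics/scene_h.png

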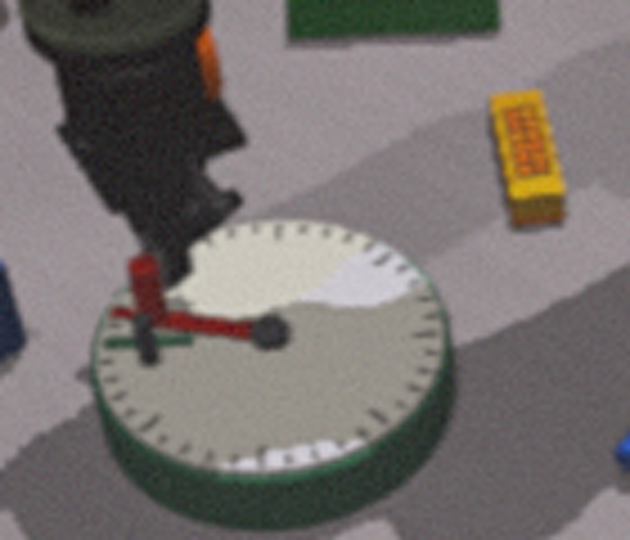

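About 0.22 rad is left before the post. Slow steps now, watching the force.

```bash
python3 -m handwheel '[[-0.1,0.023,0,0,0,-0.006],[-0.1,0.023,0,0,0,-0.006],[-0.1,0.023,0,0,0,-0.006],[-0.05,0.012,0,0,0,-0.003],[0,0,0,0,0,0]]'; python3 -m handwheel '[[-0.035,0.008,0,0,0,-0.002],[-0.035,0.008,0,0,0,-0.002],[0,0,0,0,0,0]]'
python3 - <<'E'
from h import *
from workcell import bot
go(.5257,-.18,.066)
s=bot.observe();p=s['position'];print('phi',2*np.pi+np.arctan2(p[1]+.18,p[0]-.5257))
for n in ('scene','top'):
    f=bot.grab_frame(n);c=f['pixels'][190:250,200:280] if n=='scene' else f['pixels'][160:290,330:460]
    cv2.imwrite(f'pics/{n}_i.png',cv2.resize(c,None,fx=7 if n=='scene' else 4.5,fy=7 if n=='scene' else 4.5,interpolation=cv2.INTER_CUBIC))
E
```

```text
clock: 26.15
position: [0.5492, -0.2447, 0.0676]
tool_rot: [3.142, 0.0, -2.985]
force: [-0.1, 0.4, -0.6]
grip_width: 0.0
clock: 26.52
position: [0.5507, -0.2441, 0.0675]
tool_rot: [3.142, 0.0, -2.96]
force: [-0.3, -0.9, -0.4]
grip_width: 0.0001
clk 26.52 p [ 0.5507 -0.2441  0.0675] rpy [ 3.142  0.    -2.96 ] units [0.52 2.7  0.06] j [ 0.42  0.7  -0.15  1.77  0.16  0.68  1.94] F [-0.3 -0.9 -0.4] w 0.0001
phi 5.084490697318778
```

View pics/scene_i.png

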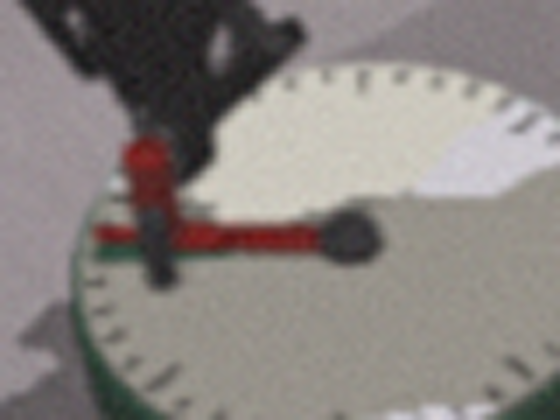

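View pics/top_i.png

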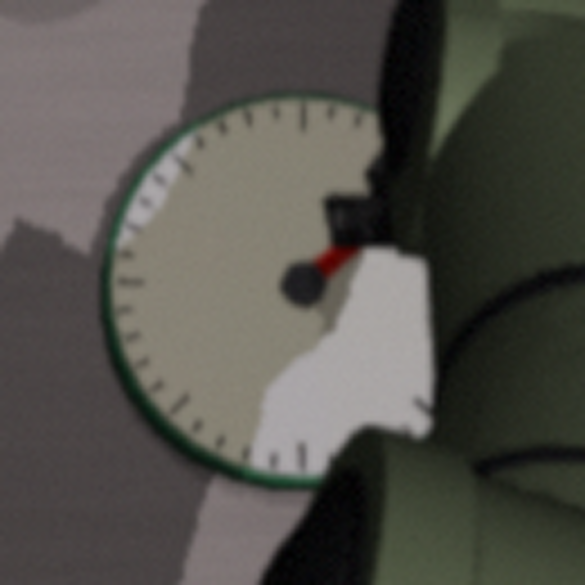

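The pointer is about 4 px (crop, at y≈237) short of the green bar (y≈252), roughly 0.08 rad. Continuing in small steps until the force rises.

```bash
python3 -m handwheel '[[-0.035,0.008,0,0,0,-0.002],[-0.035,0.008,0,0,0,-0.002],[-0.035,0.008,0,0,0,-0.002],[0,0,0,0,0,0]]'; python3 -m handwheel '[[-0.035,0.008,0,0,0,-0.002],[0,0,0,0,0,0]]';python3 -m handwheel '[[-0.035,0.008,0,0,0,-0.002],[0,0,0,0,0,0]]'
```

```text
clock: 27.12
position: [0.5532, -0.2429, 0.0676]
tool_rot: [3.142, 0.0, -2.922]
force: [-1.2, 1.0, -0.3]
grip_width: 0.0
clock: 27.38
position: [0.554, -0.2426, 0.0676]
tool_rot: [3.142, 0.0, -2.91]
force: [-1.1, 0.2, 1.6]
grip_width: 0.0001
clock: 27.62
position: [0.5547, -0.2423, 0.0675]
tool_rot: [-3.142, -0.0, -2.897]
force: [-1.9, -0.8, 0.0]
grip_width: 0.0001
```

```bash
python3 -m handwheel '[[-0.035,0.008,0,0,0,-0.002],[0,0,0,0,0,0]]';python3 -m handwheel '[[-0.035,0.008,0,0,0,-0.002],[0,0,0,0,0,0]]'
python3 - <<'E'
from h import *
from workcell import bot
go(.5257,-.18,.066)
f=bot.grab_frame('scene');c=f['pixels'][190:250,200:280]
cv2.imwrite('pics/scene_j.png',cv2.resize(c,None,fx=7,fy=7,interpolation=cv2.INTER_CUBIC))
E
```

```text
clock: 27.88
position: [0.5549, -0.2423, 0.0675]
tool_rot: [-3.141, -0.001, -2.885]
force: [-4.9, -2.9, 3.3]
grip_width: 0.0004
clock: 28.12
position: [0.555, -0.2424, 0.0675]
tool_rot: [-3.141, -0.002, -2.873]
force: [-8.3, -5.0, 5.5]
grip_width: -0.0002
clk 28.12 p [ 0.555  -0.2424  0.0675] rpy [-3.141e+00 -2.000e-03 -2.873e+00] units [0.47 2.72 0.06] j [ 0.43  0.7  -0.17  1.76  0.18  0.69  2.  ] F [-8.3 -5.   5.5] w -0.0002
```

View pics/scene_j.png

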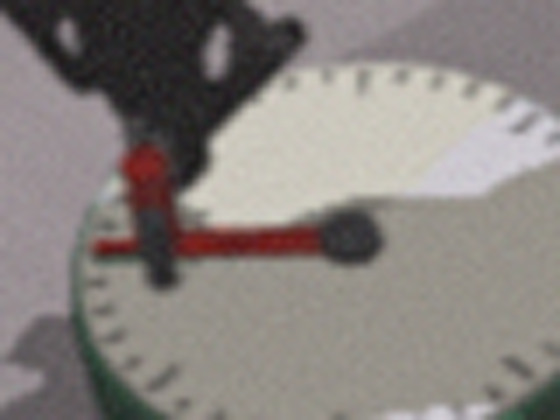

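The force rose to about 10 N, the TCP stopped and the red arm covers the green bar, so the knob is on the post. Backing off and lifting.

```bash
python3 -m handwheel '[[0.1,0,0,0,0,0],[0.2,0,0,0,0,0],[0.3,0,0,0,0,0],[0.2,0,-0.3,0,0,0],[0,0,-1,0,0,0],[0,0,-1,0,0,0],[0,0,-1,0,0,0],[0,0,-1,0,0,0]]'; python3 -m handwheel '[[1,0,-0.5,0,0,0],[1,1,0,0,0,0],[1,1,0,0,0,0],[1,1,0,0,0,0],[1,1,0,0,0,0],[1,1,0,0,0,0],[1,1,0,0,0,0],[0,0,0,0,0,0]]'
python3 - <<'E'
from h import *
from workcell import bot
go(.5257,-.18,.066)
for n in('scene','top'):
    f=bot.grab_frame(n);np.save(f'pics/{n}_end.npy',f,allow_pickle=True)
    cv2.imwrite(f'pics/{n}_k.png',f['pixels'])
    c=f['pixels'][190:280,200:310] if n=='scene' else f['pixels'][160:290,330:460]
    cv2.imwrite(f'pics/{n}_k2.png',cv2.resize(c,None,fx=4.5,fy=4.5,interpolation=cv2.INTER_CUBIC))
E
```

```text
clock: 29.18
position: [0.5369, -0.2468, 0.1765]
tool_rot: [-3.141, 0.0, -2.873]
force: [-0.0, 0.0, -0.7]
grip_width: -0.0001
clock: 30.18
position: [0.3267, -0.1481, 0.1881]
tool_rot: [-3.141, -0.0, -2.872]
force: [1.7, -0.5, 0.5]
grip_width: -0.0
clk 30.18 p [ 0.3267 -0.1481  0.1881] rpy [-3.141 -0.    -2.872] units [-7.33 -3.34  4.89] j [ 0.5   0.18 -0.27  2.28  0.07  0.69  2.02] F [ 1.7 -0.5  0.5] w -0.0
```

View pics/top_k.png

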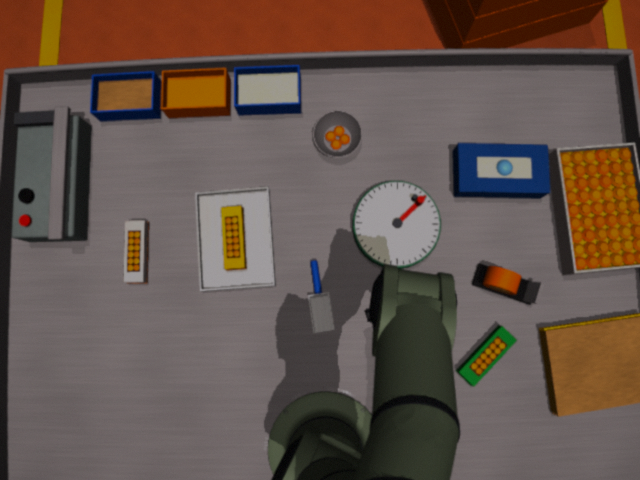

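View pics/top_k2.png

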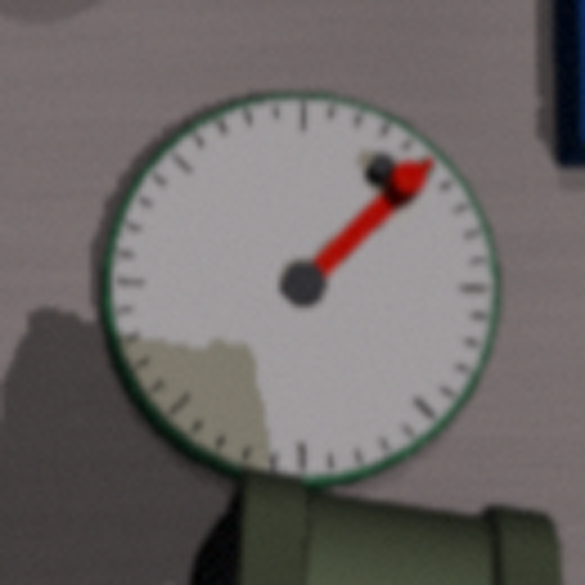

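View pics/scene_k.png

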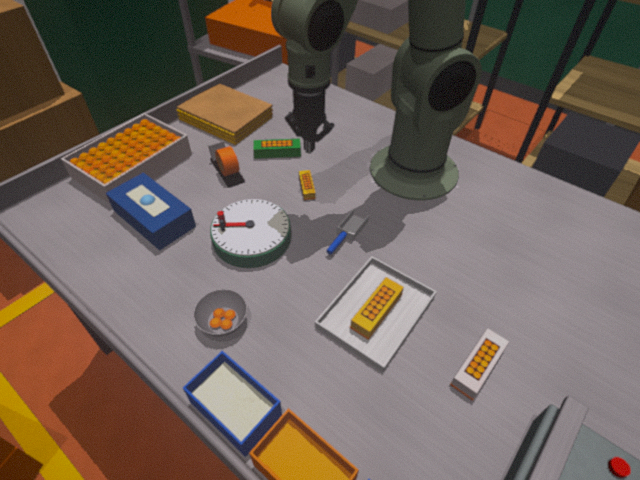

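Both views agree. The pointer tip, at top crop (432,160), covers the green bar and the knob touches the post. The carton is flat amid the tray at (233,238), and the bystanders are at their starting pixels. Handing in.

Run:
```python
from h import *
from workcell import bot
T=np.load('pics/top_end.npy',allow_pickle=True).item()
print(unp(T,(233,238),.042))
print(bot.job_done())
```

```text
[[0.50059519 0.20767154 0.042     ]]
the job is handed in; nothing more can be done
None
```

I lifted the large yellow carton off the dial and set it flat in the tray. Then I pushed the red pointer anticlockwise by its knob to the zero stop, and handed the job in at about 30 s; no verdict is reported.

- **Carton:** it is flat, right way up and released. The last top view puts it at about (0.501, 0.208), against a tray centre of about (0.503, 0.208).
- **Pointer:** contact at the stop peaked at about 11 N, and the finger stopped advancing. After I backed off, the arm covered the green zero bar and the knob sat against the post. I judged this by eye and from the force reading; I did not measure the final angle.
- **Everything else:** the spare carton, bowl, scoop, glove box and tape dispenser look unmoved, and the arm is clear of everything.

No check failed. The two cameras disagreed by up to about 7 mm on the tray centre and the carton's start position, so I averaged them.

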